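Tip used sample tubes through the waste slot

TASK

Empty the two used sample tubes from the small aluminium tray into the waste box that has the long slot in its lid: carry the tray over by its fin, turn it so that the tubes lie in line with the slot, and tip both in over the tray's open edge. Do not touch the tubes with the gripper or arm. Then set the empty tray back down upright on the desk.

Things in the scene. Friction and masses are not known exactly. Their poses are not given: they have to be found in the camera images.
- tray: loose aluminium tray, 180 g; origin under mid-floor, z up. Tubes lie along its y (136 mm between end walls' outsides). Floor falls 12 deg from the open pouring lip (x -34 mm, 19 mm high) to the back wall (x +31 to +43, 30 high), so tubes stay put when level; lower the lip edge 25 to 45 deg to roll them out. Fin to hold on mid back wall: same x, y +-25, top 90 mm high.
- tube_a: used, empty sample tube: a straight amber glass cylinder, 14 mm across and 110 mm long, 18 g, with a dark stopper at its +y end and a paper label. Origin at its centre; its y axis runs along the tube. It rolls freely. At the start it lies in the tray against the back wall.
- tube_b: used, empty sample tube: a straight amber glass cylinder, 14 mm across and 110 mm long, 18 g, with a dark stopper at its +y end and a paper label. Origin at its centre; its y axis runs along the tube. It rolls freely. At the start it lies in the tray beside the other tube, nearer the pouring edge.
- bin: fixed white waste box, 200 (x) by 120 (y) by 115 mm high; origin under its centre, z up. Grey trough-shaped lid: two panels slope 19 deg down from the long rims to a slot 150 mm long (x), 30 mm wide (y), central, 99 mm up. Tip in from either long side. A like box with a round 55 mm hole in a flat lid stands on the other side: not that one.
There are look-alikes about, which are no part of the job. Leave any pink or red look-alike of the tray alone.

How it is judged:
By the outcome, as a careful person would: the job done as asked, in the order asked, and still so for the second after the job is handed in, with the robot touching nothing.
It also fails if it takes over 54 s, if anything falls off the work surface, if the arm or the gripper's body presses on something with over 40 N, if the wrist force passes 120 N, or if a joint passes its speed limit or range.

ROBOT

A 6-joint arm with a two-finger parallel gripper is mounted at the origin on the work surface. World frame = base frame: x ahead of the robot, y to its left, z up, the work surface at z = 0. Lengths are in mm, angles in rad, forces in N, time in s.
With the tool pointing down it reaches from about 300 to 850 mm from the base axis. Payload 4.2 kg.
Tool frame: the origin (TCP) lies at the very end of the fingers, on their centre line; the grasp point (between the pads) lies 19 mm behind it; z points along the fingers, y is the line along which they close (so a half turn about z gives the same grasp; the last joint's range is limited). The gripper opens to 91 mm and grips with 3 to 60 N. Pads are 32 mm wide; open, the fingers measure 118 mm over their backs; the gripper's body (76 mm by 178 mm) begins 60 mm behind the grasp point.
Start: joints at [-1.331, 0.32, 1.565, -0, 1.257, -0.02], TCP at [147.713, -555.722, 191.776] pointing down, gripper open.
Joint ranges: [-3.11, 3.11], [-0.84, 2.01], [0.21, 2.61], [-1.34, 4.49], [0.05, 2.63], [-2.56, 2.56]. Speed limits (rad/s): [2.57, 2.57, 3.14, 3.14, 3.14, 3.14].

INTERFACE

Orientations are given as a unit quaternion [w, x, y, z].
In Python, from station import * gives the robot as it stands. The module is installed in compiled form; this text tells all that it offers.
- The arm moves only by the tool jog_arm, never from a script. Its argument "commands" is a list of rows, each a list of 6 numbers: the shift along the tool's x, y, z in units of 15 cm (1.0 is 15 cm), then the turn, a rotation vector about the tool's x, y, z in units of pi rad (1.0 is pi rad). A call has 1 to 10 rows; each row is the pose to reach, as a shift and turn from the pose commanded when the call began, along the tool's axes at that moment, turning the shorter way round; what a row does not reach only later rows make up. A row lasts 1/10 s, in which the tool goes at most 50 mm and 8.59 degrees, less where a joint would pass 70% of its speed; a pose out of reach is approached as far as the arm can. A call with a number of a shift or a turn outside -1 to 1 is refused whole. A call with a gripper value outside its range is refused whole. "jaw" is the opening, from -1 (shut) to 1 (fully open), set as the call begins (left out, the last holds). The fingers move at their own pace and stop on an object; "squeeze" is the grip in N (left out, the last holds). Time passes only in rows, so rows that repeat a pose let the fingers close. It gives the time, the measured TCP pose, the force, the opening and the grip force at its end, in the units of the state.
- read_state(): the state, without advancing time (a new reading comes with each control period).
- read_camera(name): name is "side" or "top"; returns a dict with "frame" (480x640x3 uint8, blue, green, red), "fx", "fy", "cx", "cy" (pixels), "dist_coeffs" ([k1, k2, p1, p2, k3] as OpenCV has them; the pictures are not rectified), "extrinsics" (4x4, takes a point from world to camera coordinates). Camera axes: x right, y down, z forward; pixel columns grow to the right and rows downward; lengths in mm; the calibration is good to about 2 mm. A picture is of the moment at which its call begins. There is no depth.
- hand_in(): hands the job in; it is judged then, once.
The state is a dict: "clock": time; "joints": joint angles; "qd": joint speeds; "joint_efforts": joint torques, N m; "position": TCP position; "eef_rot": TCP orientation; "wrist_force": force on the tool from outside, world axes, zero at the start; "moment": the same for the moment, N m; "finger_gap": finger opening in mm; "grasp_force": force on a finger pad.
Only numpy, scipy, OpenCV 4.12 (cv2) and the standard library are available. Lean on these libraries where they do the work, as an engineer would, in place of code of your own. Each camera call takes 0.05 s, during which the arm holds its last target. There are 200 camera calls.

## Working session

There is one attempt and no reset: what is moved stays moved. The work goes in short steps, Python scripts to look and compute and a tool call to move; the robot and the scene stay as the last step left them, time stands still between calls to the robot, and variables do not carry over. Pictures are saved under pics/ and viewed, at most 10 in all, crops included, and the job is handed in when it is done.

Besides the shell and the picture viewer there is one more tool, called after "Emit:" in YAML: its name, and indented under it one key for each argument. jog_arm: Moves the arm, as the interface text tells. Its arguments: {"type":"object","properties":{"commands":{"type":"array"},"jaw":{"type":"number"},"squeeze":{"type":"number"}},"required":["commands"]}

```bash
mkdir -p pics; python3 - <<'E'
from station import *
import cv2,pickle
d={}
for n in("top","side"):
    c=read_camera(n);d[n]=c;cv2.imwrite(f"pics/{n}0.png",c["frame"]);print(n,c["fx"],c["dist_coeffs"],c["extrinsics"])
pickle.dump(d,open("c0.pkl","wb"))
s=read_state();print(s["clock"],s["position"],s["eef_rot"])
E
```

```text
top 545.7598714982854 [-0.13012285  0.          0.          0.          0.        ] [[-1.87441443e-03 -9.99949612e-01 -9.86206420e-03  2.84048332e+01]
 [-9.96262730e-01  2.71895607e-03 -8.63318075e-02  3.67031940e+02]
 [ 8.63542719e-02  9.66338542e-03 -9.96217626e-01  1.15067227e+03]
 [ 0.00000000e+00  0.00000000e+00  0.00000000e+00  1.00000000e+00]]
side 570.09612254955 [0.02921874 0.         0.         0.         0.        ] [[ 7.17853617e-01 -6.96034412e-01  1.49091408e-02 -2.53959307e+02]
 [-3.41539299e-01 -3.70745411e-01 -8.63654299e-01  1.97089115e+02]
 [ 6.06660607e-01  6.14885304e-01 -5.03864039e-01  1.14114353e+03]
 [ 0.00000000e+00  0.00000000e+00  0.00000000e+00  1.00000000e+00]]
0.1 [ 147.56847188 -555.23223985  191.02421377] [-7.78010085e-04  9.91573054e-01  1.29546376e-01 -1.00398675e-04]
```

View pics/top0.png

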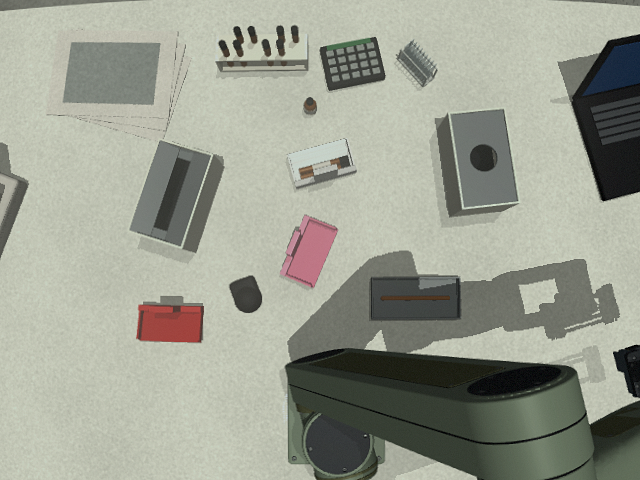

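View pics/side0.png

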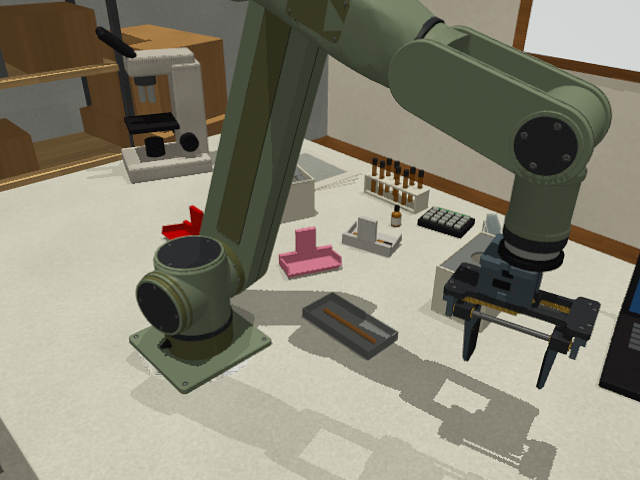

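Top view: the aluminium tray with amber tubes is at about (322,163). The slot bin is at (177,195), the round-hole bin at (480,160), and the look-alikes are pink (310,250) and red (170,322). I'll zoom in on the tray and bin.

```bash
python3 - <<'E'
import cv2,pickle,numpy as np
d=pickle.load(open("c0.pkl","rb"))
a=cv2.resize(d["top"]["frame"][125:265,120:230],None,fx=4,fy=4,interpolation=cv2.INTER_CUBIC)
b=cv2.resize(d["top"]["frame"][130:200,275:370],None,fx=4,fy=4,interpolation=cv2.INTER_CUBIC)
c=cv2.resize(d["side"]["frame"][200:270,330:420],None,fx=4,fy=4,interpolation=cv2.INTER_CUBIC)
o=np.zeros((570,800,3),np.uint8)
o[:560,:380]=a[:,:380];o[:280,400:780]=b;o[285:565,400:760]=c
cv2.imwrite("pics/z0.png",o)
E
```

```text
(no output)
```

View pics/z0.png

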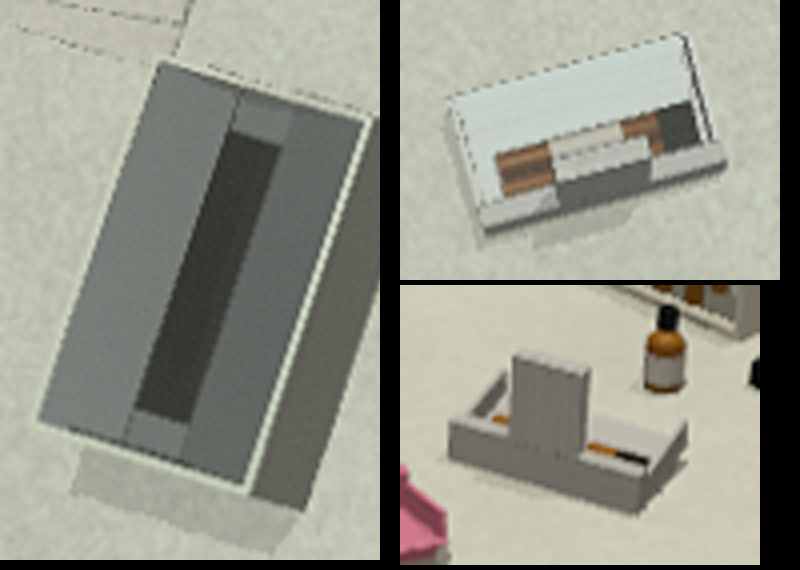

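Zoom: the fin's top face is at crop (553,163),(645,136),(652,158),(557,180). The back wall is on the robot side, the lip faces away and the stoppers point right. The bin slot and rim corners are clear too. Next I'll cast rays from these points.

```bash
cat > h.py <<'E'
import cv2,pickle,numpy as np
from scipy.spatial.transform import Rotation as R
def ray(c,p):
    K=np.array([[c["fx"],0,c["cx"]],[0,c["fy"],c["cy"]],[0,0,1]])
    n=cv2.undistortPoints(np.array(p,float).reshape(-1,1,2),K,np.array(c["dist_coeffs"]))[:,0]
    E=np.array(c["extrinsics"]);o=-E[:3,:3].T@E[:3,3]
    return o,np.c_[n,np.ones(len(n))]@E[:3,:3]
def plane(c,p,z):
    o,d=ray(c,p);return (o+d*((z-o[2])/d[:,2])[:,None])
def proj(c,P):
    K=np.array([[c["fx"],0,c["cx"]],[0,c["fy"],c["cy"]],[0,0,1]]);E=np.array(c["extrinsics"])
    return cv2.projectPoints(np.array(P,float).reshape(-1,1,3),cv2.Rodrigues(E[:3,:3])[0],E[:3,3],K,np.array(c["dist_coeffs"]))[0][:,0]
def rot(q): return R.from_quat(np.roll(q,-1))
def rel(pos,Rm,P,Rt):
    "jog numbers from pose (pos,R) to target"
    return np.r_[Rm.T@(np.array(P)-pos)/150, R.from_matrix(Rm.T@Rt).as_rotvec()/np.pi]
E
python3 - <<'E'
from h import *
np.set_printoptions(precision=1,suppress=True)
d=pickle.load(open("c0.pkl","rb"));T=d["top"];S=d["side"]
crop=lambda p,x,y,cx,cy:[(cx+(a-x)/4-.4,cy+(b-y)/4-.4) for a,b in p]
ft=plane(T,crop([(553,163),(645,136),(652,158),(557,180)],400,0,275,130),90);print("fin",ft,ft.mean(0))
fs=plane(S,crop([(551,361)],400,285,330,200),90);print("fin side",fs)
bw=plane(T,crop([(486,226),(727,160)],400,0,275,130),30);print("back edge",bw,np.degrees(np.arctan2(*(bw[0]-bw[1])[[1,0]])),np.linalg.norm(bw[0]-bw[1]))
sl=plane(T,crop([(232,133),(280,145),(190,422),(137,410)],0,0,120,125),99);print("slot",sl,sl.mean(0))
rm=plane(T,crop([(162,62),(372,115),(248,492),(38,420)],0,0,120,125),115);print("rim",rm,rm.mean(0))
for q in(sl,rm):
  v=q[0]+q[1]-q[2]-q[3];print(np.degrees(np.arctan2(v[1],v[0])),np.linalg.norm(v)/2)
E
```

```text
fin [[508.7  46.3  90. ]
 [522.6  -0.4  90. ]
 [511.1  -3.9  90. ]
 [499.9  44.3  90. ]] [510.6  21.6  90. ]
fin side [[511.4  21.4  90. ]]
back edge [[488.   83.8  30. ]
 [523.4 -45.2  30. ]] 105.3702021928656 133.74608545274842
slot [[535.4 322.8  99. ]
 [528.7 297.6  99. ]
 [386.8 340.3  99. ]
 [393.1 368.   99. ]] [461.  332.2  99. ]
rim [[568.9 355.8 115. ]
 [539.6 246.9 115. ]
 [350.1 305.3 115. ]
 [386.4 413.7 115. ]] [461.3 330.5 115. ]
-17.1860577273425 148.73339213413897
-17.3590777292004 194.854178334425
```

```bash
cat >> h.py <<'E'
def tool(ang,tilt=0):
    "tool pointing down, y along world angle ang (deg); tilt lowers the +y (lip) side"
    a=np.radians(ang);y=np.array([np.cos(a),np.sin(a),0]);z=np.array([0,0,-1.]);x=np.cross(y,z)
    return R.from_rotvec(-np.radians(tilt)*np.cross([0,0,1.],y)*-1).as_matrix()@np.c_[x,y,z]
E
python3 - <<'E'
from h import *
from station import *
np.set_printoptions(precision=3,suppress=True)
t=tool(15.5,20);print(t)
s=read_state();p=s["position"];M=rot(s["eef_rot"]).as_matrix();print(np.degrees(np.arctan2(M[1,1],M[0,1])),M)
p0=p;W=[(p0+(np.array([511,21.5,190])-p0)*k/4,tool(-75+90.5*k/4)) for k in(1,2,3,4)]+[(np.array([511,21.5,120]),tool(15.5)),(np.array([511,21.5,46]),tool(15.5))]
for P,Q in W:
    print(rel(p,M,P,Q));p,M=P,Q
E
```

```text
[[-0.267  0.906 -0.33 ]
 [ 0.964  0.251 -0.091]
 [-0.    -0.342 -0.94 ]]
-75.11323549770466 [[ 0.966  0.257 -0.   ]
 [ 0.257 -0.966  0.002]
 [ 0.    -0.002 -1.   ]]
[ 0.832 -0.773  0.003 -0.    -0.    -0.126]
[ 1.067 -0.392  0.002  0.     0.    -0.126]
[ 1.135  0.049  0.002  0.     0.    -0.126]
[ 1.029  0.482  0.002  0.     0.    -0.126]
[0.    0.    0.467 0.    0.    0.   ]
[0.    0.    0.493 0.    0.    0.   ]
```

Emit:
jog_arm:
  commands:
    - [0.83,-0.77,0,0,0,-0.126]
    - [0.83,-0.77,0,0,0,-0.126]
    - [0.83,-0.77,0,0,0,-0.126]
    - [0.83,-0.77,0,0,0,-0.126]
  jaw: 1

```text
clock: 0.5
position: [239.3, -408.3, 191.4]
eef_rot: [-0.001, 0.946, 0.324, 0.0]
wrist_force: [0.6, -0.7, 0.5]
finger_gap: 91.7
grasp_force: 0.0
```

Emit:
jog_arm:
  commands:
    - [1.0,-0.39,0,0,0,-0.126]
    - [1.0,-0.39,0,0,0,-0.126]
    - [1.0,-0.39,0,0,0,-0.126]
    - [1.0,-0.39,0,0,0,-0.126]

```text
clock: 0.9
position: [322.7, -270.4, 191.5]
eef_rot: [-0.001, 0.864, 0.504, 0.0]
wrist_force: [-0.4, -0.5, 0.5]
finger_gap: 91.4
grasp_force: 0.0
```

Emit:
jog_arm:
  commands:
    - [1.0,0.05,0,0,0,-0.126]
    - [1.0,0.05,0,0,0,-0.126]
    - [1.0,0.05,0,0,0,-0.126]
    - [1.0,0.05,0,0,0,-0.126]

```text
clock: 1.3
position: [404.9, -143.9, 191.6]
eef_rot: [-0.0, 0.747, 0.665, 0.001]
wrist_force: [0.8, -0.8, -0.3]
finger_gap: 91.2
grasp_force: 0.0
```

Emit:
jog_arm:
  commands:
    - [1.0,0.4,0,0,0,-0.126]
    - [1.0,0.4,0,0,0,-0.126]
    - [1.0,0.4,0,0,0,-0.126]
    - [1.0,0.4,0,0,0,-0.126]
    - [1.0,0.4,0,0,0,-0.126]

```text
clock: 1.8
position: [480.9, -6.2, 191.2]
eef_rot: [-0.0, 0.604, 0.797, -0.001]
wrist_force: [0.1, -0.5, 0.1]
finger_gap: 91.1
grasp_force: 0.0
```

```bash
cat > n.py <<'E'
import sys
from h import *
from station import *
np.set_printoptions(precision=3,suppress=True)
def go(*W):
    s=read_state();p=s["position"];M=rot(s["eef_rot"]).as_matrix()
    print(round(s["clock"],2),p,s["joints"],s["wrist_force"],s["finger_gap"],s["grasp_force"])
    for P,Q in W:
        P=np.array(P,float);print(rel(p,M,P,Q));p,M=P,Q
E
python3 -c "
from n import *
go(([511,21.5,120],tool(15.5)),([511,21.5,46],tool(15.5)))"
```

```text
1.8 [480.909  -6.241 191.21 ] [-0.036  0.172  1.768 -0.001  1.202 -0.309] [ 0.12  -0.548  0.055] 91.07639143596411 0.0
[ 0.124  0.244  0.474 -0.     0.     0.001]
[0.    0.    0.493 0.    0.    0.   ]
```

Emit:
jog_arm:
  commands:
    - [0.124,0.244,0,0,0,0]
    - [0.124,0.244,0.2,0,0,0]
    - [0.124,0.244,0.47,0,0,0]
    - [0.124,0.244,0.47,0,0,0]
    - [0.124,0.244,0.47,0,0,0]

```text
clock: 2.3
position: [510.3, 19.7, 121.5]
eef_rot: [-0.0, 0.606, 0.796, -0.001]
wrist_force: [0.7, -0.6, 0.9]
finger_gap: 91.2
grasp_force: 0.0
```

```bash
python3 -c "
from n import *
go(([511,21.5,46],tool(15.5)))
for n in('side','top'):
  c=read_camera(n);print(n,proj(c,[[511,21.5,90],[511,21.5,46]]));cv2.imwrite('pics/'+n+'1.png',cv2.resize(c['frame'][160:300,280:440] if n=='side' else c['frame'][110:220,260:380],None,fx=4,fy=4))"
```

```text
2.3 [510.277  19.687 121.506] [ 0.016  0.278  1.816 -0.001  1.049 -0.253] [ 0.693 -0.6    0.897] 91.16059403148044 0.0
[ 0.011  0.009  0.503 -0.     0.    -0.   ]
side [[367.221 218.643]
 [366.346 234.069]]
top [[325.075 169.205]
 [325.187 173.799]]
```

View pics/side1.png

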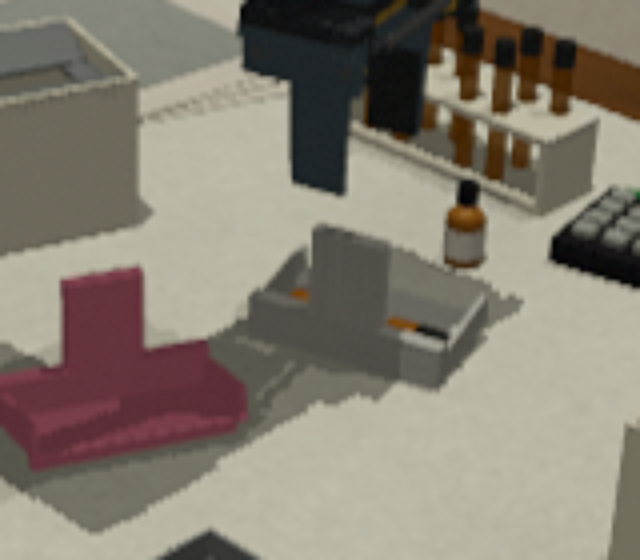

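Side view: the open fingers sit above the fin (crop about 350,235) and straddle it, and the tubes are still against the back wall. I'll descend and grip.

Emit:
jog_arm:
  commands:
    - [0.01,0.01,0.25,0,0,0]
    - [0.01,0.01,0.5,0,0,0]
    - [0.01,0.01,0.5,0,0,0]
    - [0.01,0.01,0.5,0,0,0]

```text
clock: 2.8
position: [513.0, 23.0, 47.8]
eef_rot: [0.001, 0.605, 0.796, 0.001]
wrist_force: [0.9, -0.6, 0.3]
finger_gap: 91.5
grasp_force: 0.0
```

Emit:
jog_arm:
  commands:
    - [0,0,0,0,0,0]
    - [0,0,0,0,0,0]
    - [0,0,0,0,0,0]
    - [0,0,0,0,0,0]
    - [0,0,0,0,0,0]
    - [0,0,0,0,0,0]
    - [0,0,0,0,0,0]
    - [0,0,0,0,0,0]
  jaw: -1
  squeeze: 40

```text
clock: 3.6
position: [511.8, 23.3, 46.1]
eef_rot: [-0.0, 0.605, 0.797, -0.0]
wrist_force: [-0.2, 1.0, 0.1]
finger_gap: 30.4
grasp_force: 0.0
```

Emit:
jog_arm:
  commands:
    - [0,0,0,0,0,0]
    - [0,0,0,0,0,0]
    - [0,0,0,0,0,0]
    - [0,0,0,0,0,0]
    - [0,0,0,0,0,0]
    - [0,0,0,0,0,0]

```text
clock: 4.2
position: [511.6, 23.2, 46.1]
eef_rot: [-0.0, 0.605, 0.797, -0.0]
wrist_force: [-0.8, -0.8, -1.0]
finger_gap: 11.5
grasp_force: 40.0
```

Emit:
jog_arm:
  commands:
    - [0,0,-0.04,0,0,0]
    - [0,0,-0.12,0,0,0]
    - [0,0,-0.24,0,0,0]
    - [0,0,-0.38,0,0,0]
    - [0,0,-0.52,0,0,0]
    - [0,0,-0.66,0,0,0]
    - [0,0,-0.8,0,0,0]
    - [0,0,-0.9,0,0,0]
    - [0,0,-0.97,0,0,0]
    - [0,0,-1.0,0,0,0]

```text
clock: 5.2
position: [512.3, 23.3, 197.8]
eef_rot: [0.001, 0.605, 0.797, 0.001]
wrist_force: [0.1, -0.1, -3.4]
finger_gap: 12.1
grasp_force: 40.0
```

```bash
python3 -c "
from n import *
go(([474,136.5,196],tool(44)),([435.8,249.8,196],tool(72.7)))
c=read_camera('side');cv2.imwrite('pics/side2.png',cv2.resize(c['frame'][60:260,250:450],None,fx=2.5,fy=2.5))"
```

```text
5.2 [512.339  23.338 197.755] [ 0.023  0.216  1.694 -0.     1.229 -0.249] [ 0.06  -0.068 -3.39 ] 12.109867360554233 39.999348521232605
[ 0.795 -0.043  0.011  0.001  0.    -0.158]
[ 0.72   0.342  0.     0.     0.    -0.159]
```

View pics/side2.png

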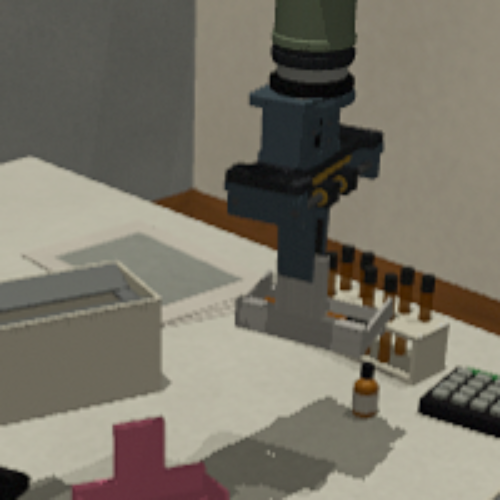

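The tray is lifted and level, and held by its fin (crop about 310,320). Now I'll carry it over to the bin.

Emit:
jog_arm:
  commands:
    - [0.03,0,0,0,0,-0.006]
    - [0.09,-0.005,0,0,0,-0.018]
    - [0.18,-0.01,0,0,0,-0.036]
    - [0.28,-0.015,0,0,0,-0.056]
    - [0.38,-0.02,0,0,0,-0.076]
    - [0.48,-0.025,0,0,0,-0.096]
    - [0.58,-0.03,0,0,0,-0.116]
    - [0.68,-0.035,0,0,0,-0.136]
    - [0.76,-0.04,0,0,0,-0.152]
    - [0.8,-0.04,0,0,0,-0.158]

```text
clock: 6.25
position: [472.9, 138.4, 195.7]
eef_rot: [-0.001, 0.389, 0.921, -0.0]
wrist_force: [-0.0, -0.2, -1.8]
finger_gap: 11.8
grasp_force: 40.0
```

Emit:
jog_arm:
  commands:
    - [0.03,0.015,0,0,0,-0.006]
    - [0.09,0.04,0,0,0,-0.018]
    - [0.17,0.08,0,0,0,-0.036]
    - [0.26,0.12,0,0,0,-0.057]
    - [0.35,0.165,0,0,0,-0.078]
    - [0.44,0.21,0,0,0,-0.099]
    - [0.53,0.25,0,0,0,-0.12]
    - [0.62,0.29,0,0,0,-0.138]
    - [0.69,0.325,0,0,0,-0.153]
    - [0.72,0.34,0,0,0,-0.159]

```text
clock: 7.25
position: [435.0, 251.5, 196.2]
eef_rot: [0.0, 0.149, 0.989, 0.0]
wrist_force: [0.8, 0.0, -2.3]
finger_gap: 11.7
grasp_force: 40.0
```

```bash
cat >> n.py <<'E'
C=np.array([461,331.]);nn=np.array([np.cos(np.radians(72.7)),np.sin(np.radians(72.7))])
def lip(d,z,tilt):
    Q=tool(72.7,tilt);return np.r_[C+nn*d,z]-Q@[0,71,27],Q
E
python3 -c "
from n import *
go(lip(-14,168,0),lip(-14,136,9),lip(-14,130,18),lip(-14,127,24),lip(-14,126,30),lip(-14,126,36),lip(-14,126,42))
c=read_camera('top');cv2.imwrite('pics/top2.png',cv2.resize(c['frame'][60:260,80:300],None,fx=2.5,fy=2.5))
for P in ([135,60],):
  pass
W=[np.r_[C+nn*(-14)+np.array([nn[1],-nn[0]])*k,169] for k in(-68,68)];print((proj(c,W)-[80,60])*2.5)
"
```

```text
7.25 [434.976 251.541 196.182] [ 0.501  0.202  1.717  0.     1.223 -0.77 ] [ 0.792  0.012 -2.265] 11.721489531598749 39.99923050403595
[-0.008 -0.009  0.008  0.    -0.     0.001]
[-0.     0.034  0.142  0.05   0.    -0.   ]
[ 0.     0.04  -0.032  0.05  -0.     0.   ]
[-0.     0.028 -0.029  0.033 -0.    -0.   ]
[ 0.     0.024 -0.042  0.033 -0.     0.   ]
[ 0.     0.021 -0.048  0.033 -0.     0.   ]
[ 0.     0.021 -0.048  0.033  0.    -0.   ]
[[194.249 408.415]
 [251.193 239.603]]
```

View pics/top2.png

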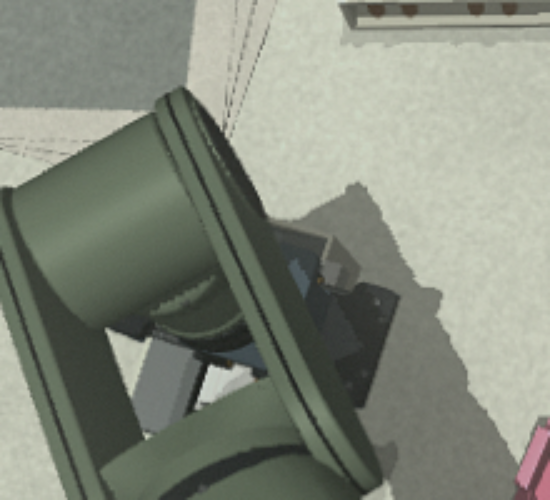

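Top view: the arm hides most of the scene, but the visible tray corner at about (197,402) matches the predicted lip end at (194,408). I'll lower with a slight tilt.

Emit:
jog_arm:
  commands:
    - [-0.008,0.0,0.02,0.005,0,0]
    - [-0.008,0.005,0.05,0.015,0,0]
    - [-0.008,0.01,0.08,0.025,0,0]
    - [-0.008,0.02,0.11,0.035,0,0]
    - [-0.008,0.025,0.14,0.045,0,0]
    - [-0.008,0.025,0.15,0.05,0,0]
    - [-0.008,0.025,0.15,0.05,0,0]

```text
clock: 8.0
position: [437.6, 254.0, 173.0]
eef_rot: [-0.012, 0.15, 0.986, -0.078]
wrist_force: [-0.4, 0.6, -2.7]
finger_gap: 11.8
grasp_force: 40.0
```

```bash
python3 -c "
from n import *
go(lip(-14,136,9),lip(-14,130,18),lip(-14,127,24))
c=read_camera('side');cv2.imwrite('pics/side3.png',cv2.resize(c['frame'][100:260,180:380],None,fx=3,fy=3))
"
```

```text
8.0 [437.596 254.02  172.951] [ 0.574  0.295  1.661 -0.104  1.309 -0.662] [-0.412  0.585 -2.692] 11.797510896649573 39.99932885169983
[ 0.004  0.003 -0.006 -0.001 -0.     0.   ]
[ 0.     0.04  -0.032  0.05  -0.     0.   ]
[-0.     0.028 -0.029  0.033 -0.    -0.   ]
```

View pics/side3.png

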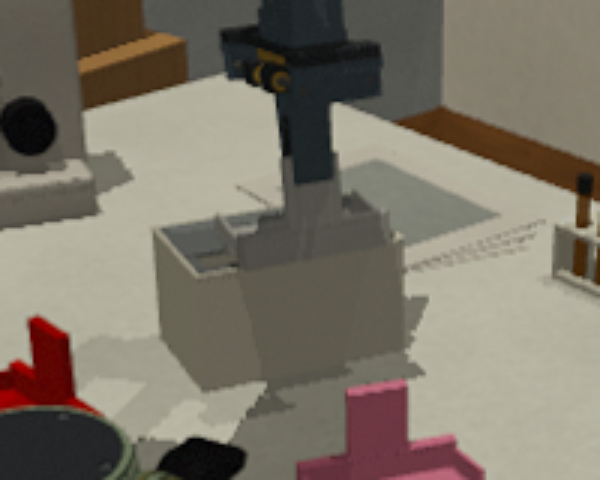

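Side view: the tray is over the bin's near panel, its back wall spanning about 238–390 in the crop and parallel to the rim. Checking the lateral offset numerically.

```bash
python3 -c "
from n import *
s=read_state();p=s['position'];M=rot(s['eef_rot']).as_matrix()
c=read_camera('side')
pr=lambda P:(proj(c,P)-[180,100])*3
print(pr([p+M@np.array([sx,-6,46-z]) for sx in(-68,68) for z in (30,0)]+[p+M@np.array([sx,-6,46-90]) for sx in (-25,25)]))
u=np.array([nn[1],-nn[0]]);print(pr([np.r_[C+u*a+nn*b,115] for a in(-100,100) for b in(-60,60)]), (p[:2]-C)@u)
"
```

```text
[[385.546 211.038]
 [387.868 244.052]
 [240.102 237.356]
 [243.654 271.389]
 [335.195 150.913]
 [280.81  159.798]]
[[194.786 277.733]
 [150.231 227.19 ]
 [403.202 238.296]
 [349.283 192.42 ]] 0.6263418242181373
```

The predictions match the picture to within a few pixels, so I'll tip slowly about the lip.

Emit:
jog_arm:
  commands:
    - [0.004,0.008,-0.006,0.01,0,0]
    - [0.004,0.017,-0.013,0.02,0,0]
    - [0.004,0.026,-0.02,0.03,0,0]
    - [0.004,0.035,-0.028,0.04,0,0]
    - [0.004,0.043,-0.036,0.05,0,0]
    - [0.004,0.043,-0.038,0.05,0,0]

```text
clock: 8.7
position: [439.6, 261.3, 178.2]
eef_rot: [-0.023, 0.149, 0.976, -0.154]
wrist_force: [-1.1, -0.2, -2.5]
finger_gap: 12.0
grasp_force: 40.0
```

Emit:
jog_arm:
  commands:
    - [0,0.005,-0.005,0.006,0,0]
    - [0,0.01,-0.01,0.012,0,0]
    - [0,0.015,-0.015,0.018,0,0]
    - [0,0.02,-0.02,0.024,0,0]
    - [0,0.025,-0.026,0.03,0,0]
    - [0,0.028,-0.029,0.033,0,0]
    - [0,0.028,-0.029,0.033,0,0]
    - [0,0.028,-0.029,0.033,0,0]

```text
clock: 9.5
position: [440.8, 265.8, 181.1]
eef_rot: [-0.031, 0.147, 0.967, -0.205]
wrist_force: [0.2, 0.3, -2.3]
finger_gap: 11.6
grasp_force: 40.0
```

```bash
python3 -c "
from n import *
go(lip(-14,126,30),lip(-14,126,36),lip(-14,126,42))
a=read_camera('side')['frame'][80:240,200:360];b=read_camera('top')['frame'][120:270,120:280]
o=np.zeros((480,800,3),np.uint8);o[:400,:400]=cv2.resize(a,(400,400));o[:375,400:]=cv2.resize(b,(400,375));cv2.imwrite('pics/t4.png',o)
"
```

```text
9.5 [440.8   265.751 181.115] [ 0.678  0.434  1.494 -0.228  1.568 -0.549] [ 0.233  0.302 -2.304] 11.57711438717753 39.99956488609314
[ 0.001  0.028 -0.04   0.034 -0.    -0.   ]
[ 0.     0.021 -0.048  0.033 -0.     0.   ]
[ 0.     0.021 -0.048  0.033  0.    -0.   ]
```

View pics/t4.png

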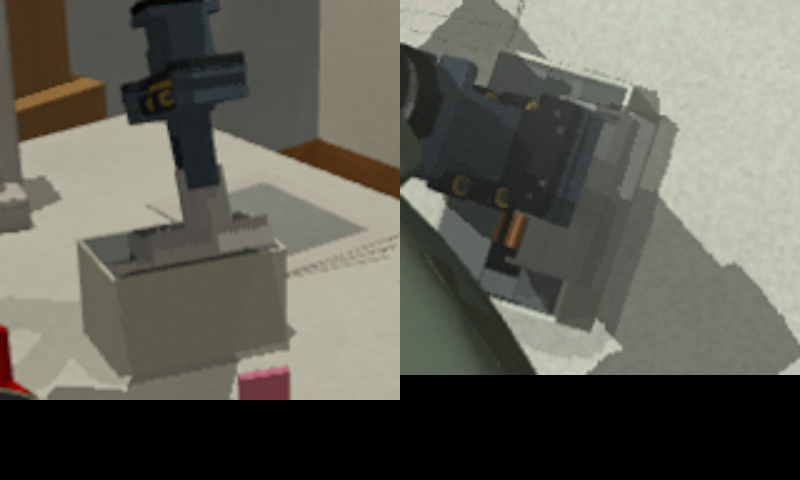

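Top view: a tube shows at crop (510,230), near the lip. I'll work out where it lies relative to the slot.

```bash
python3 -c "
from n import *
c=read_camera('top');f=c['frame'].astype(int)
m=((f[...,2]>f[...,0]*1.5)&(f[...,2]>70));m[:120]=0;m[270:]=0;m[:,:120]=0;m[:,250:]=0
ys,xs=np.nonzero(m);print(len(xs),xs.min(),xs.max(),ys.min(),ys.max())
for y in sorted(set(ys)):print(y,xs[ys==y],end=' ')
for z in(105,125,133):
  P=plane(c,[[xs.mean(),ys.mean()]],z)[0,:2]-C;print(z,P@nn,P@[nn[1],-nn[0]])
"
```

```text
99 141 174 157 218
157 [155 156] 158 [154 155 156 157] 160 [173] 161 [171 172 173 174] 162 [170 171 172 173 174] 163 [170 171] 192 [142] 194 [141] 200 [158 159] 201 [159 160] 202 [160 161 162] 205 [161 166] 206 [160 165 166 167 168 169] 207 [160 165 166 167 168 169] 208 [165 166 167 168 169] 209 [159 164 165 166 167 168 169] 210 [159 164 165 166 167 168] 211 [164 165 166 167] 212 [163 164 165 166 167 168] 213 [158 163 164 165 166 167] 214 [157 163 164 165 166 167] 215 [162 163 164 165 166] 216 [162 163 164 165 166] 217 [162 163 164 165] 218 [163 164 165 166] 105 9.414795538288494 -19.527959400653966
125 2.5615298834275144 -20.883237710800422
133 -0.17977637851694883 -21.425349034859007
```

That tube lies past the lip, so it is either in the slot or seen through it. I'll tilt further to make sure both go.

Emit:
jog_arm:
  commands:
    - [0,0.007,-0.01,0.008,0,0]
    - [0,0.014,-0.02,0.017,0,0]
    - [0,0.021,-0.03,0.026,0,0]
    - [0,0.028,-0.04,0.034,0,0]
    - [0,0.034,-0.053,0.043,0,0]
    - [0,0.04,-0.066,0.052,0,0]
    - [0,0.045,-0.077,0.06,0,0]
    - [0,0.048,-0.087,0.067,0,0]
    - [0,0.048,-0.087,0.067,0,0]
    - [0,0.048,-0.087,0.067,0,0]

```text
clock: 10.65
position: [444.3, 277.1, 190.1]
eef_rot: [-0.047, 0.143, 0.94, -0.306]
wrist_force: [0.2, -0.0, -2.2]
finger_gap: 11.8
grasp_force: 40.0
```

Emit:
jog_arm:
  commands:
    - [0,0,0,0,0,0]
    - [0,0,0,0,0,0]
    - [0,0,0,0,0,0]
    - [0,0,0,0,0,0]
    - [0,0,0,0,0,0]

```text
clock: 11.15
position: [444.4, 277.0, 190.3]
eef_rot: [-0.047, 0.143, 0.94, -0.305]
wrist_force: [0.6, -0.6, -1.7]
finger_gap: 11.9
grasp_force: 40.0
```

```bash
python3 -c "
from n import *
s=read_state();p=s['position'];U=np.array([0,0,1.])
up=np.array([-nn[0]*10,-nn[1]*10,70])
go((p+up,tool(72.7,18)),(np.array([433,247,240]),tool(72.7)),([474,136.5,240],tool(44)),([511,23,240],tool(15.5)),([511,23,47],tool(15.5)))
"
```

```text
11.15 [444.358 277.006 190.271] [ 0.739  0.555  1.357 -0.308  1.78  -0.507] [ 0.609 -0.621 -1.682] 11.937889531577476 39.99962031841278
[-0.    -0.328 -0.338 -0.1   -0.    -0.   ]
[ 0.013 -0.098  0.174 -0.1   -0.     0.   ]
[-0.48  -0.622  0.     0.     0.     0.159]
[-0.716 -0.348  0.     0.     0.     0.158]
[0.    0.    1.287 0.    0.    0.   ]
```

Emit:
jog_arm:
  commands:
    - [0,-0.05,-0.06,0,0,0]
    - [0,-0.12,-0.13,-0.015,0,0]
    - [0,-0.19,-0.2,-0.035,0,0]
    - [0,-0.26,-0.27,-0.06,0,0]
    - [0,-0.31,-0.33,-0.085,0,0]
    - [0,-0.33,-0.34,-0.1,0,0]

```text
clock: 11.75
position: [441.7, 267.1, 263.9]
eef_rot: [-0.022, 0.149, 0.977, -0.152]
wrist_force: [1.0, -0.1, -2.9]
finger_gap: 12.0
grasp_force: 40.0
```

Emit:
jog_arm:
  commands:
    - [0.01,-0.02,0.03,-0.02,0,0]
    - [0.01,-0.04,0.07,-0.04,0,0]
    - [0.01,-0.07,0.11,-0.065,0,0]
    - [0.01,-0.09,0.15,-0.09,0,0]
    - [0.01,-0.1,0.17,-0.1,0,0]
    - [0.01,-0.1,0.17,-0.1,0,0]

```text
clock: 12.35
position: [432.3, 244.9, 241.8]
eef_rot: [0.0, 0.151, 0.988, -0.001]
wrist_force: [1.1, -0.4, -2.0]
finger_gap: 12.0
grasp_force: 40.0
```

Emit:
jog_arm:
  commands:
    - [-0.03,-0.03,0,0,0,0.01]
    - [-0.09,-0.12,0,0,0,0.03]
    - [-0.18,-0.23,0,0,0,0.06]
    - [-0.27,-0.35,0,0,0,0.09]
    - [-0.36,-0.47,0,0,0,0.12]
    - [-0.43,-0.56,0,0,0,0.143]
    - [-0.48,-0.62,0,0,0,0.159]
    - [-0.48,-0.62,0,0,0,0.159]

```text
clock: 13.15
position: [475.1, 135.8, 240.9]
eef_rot: [0.0, 0.391, 0.92, -0.0]
wrist_force: [-0.1, -0.3, -2.1]
finger_gap: 11.7
grasp_force: 40.0
```

Emit:
jog_arm:
  commands:
    - [-0.05,-0.02,0,0,0,0.01]
    - [-0.14,-0.07,0,0,0,0.03]
    - [-0.27,-0.13,0,0,0,0.06]
    - [-0.41,-0.2,0,0,0,0.09]
    - [-0.54,-0.26,0,0,0,0.12]
    - [-0.65,-0.32,0,0,0,0.143]
    - [-0.72,-0.35,0,0,0,0.158]
    - [-0.72,-0.35,0,0,0,0.158]

```text
clock: 13.95
position: [512.2, 21.9, 240.8]
eef_rot: [0.0, 0.605, 0.796, -0.0]
wrist_force: [-0.3, 0.5, -1.6]
finger_gap: 11.6
grasp_force: 40.0
```

```bash
python3 -c "
from n import *
go(([511,22,120],tool(15.5)),([511,22,48],tool(15.5)))
a=read_camera('side')['frame'][60:260,180:420];b=read_camera('top')['frame'][100:260,120:360]
o=np.zeros((600,720,3),np.uint8);cv2.imwrite('pics/t5.png',np.vstack([cv2.resize(a,(396,330)),cv2.resize(b,(396,264))]))
"
```

```text
13.95 [512.151  21.852 240.838] [ 0.02   0.192  1.616 -0.     1.334 -0.251] [-0.348  0.524 -1.617] 11.615478802338044 39.99979555606842
[ 0.003 -0.007  0.806 -0.     0.     0.   ]
[0.   0.   0.48 0.   0.   0.  ]
```

View pics/t5.png

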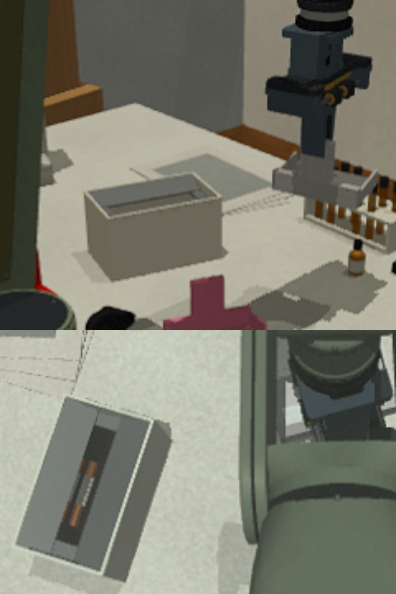

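The bin shows an amber tube inside the slot and nothing on the lid or desk. I'll set the tray down, back off, and use the last picture on both bin and tray.

Emit:
jog_arm:
  commands:
    - [0,0,0.1,0,0,0]
    - [0,0,0.25,0,0,0]
    - [0,0,0.4,0,0,0]
    - [0,0,0.55,0,0,0]
    - [0,0,0.7,0,0,0]
    - [0,0,0.8,0,0,0]
    - [0,0,0.8,0,0,0]

```text
clock: 14.75
position: [509.7, 23.4, 119.0]
eef_rot: [-0.002, 0.604, 0.797, -0.001]
wrist_force: [-0.7, -0.8, -2.3]
finger_gap: 11.6
grasp_force: 40.0
```

Emit:
jog_arm:
  commands:
    - [0,0,0.1,0,0,0]
    - [0,0,0.2,0,0,0]
    - [0,0,0.3,0,0,0]
    - [0,0,0.38,0,0,0]
    - [0,0,0.43,0,0,0]
    - [0,0,0.46,0,0,0]
    - [0,0,0.48,0,0,0]
    - [0,0,0.48,0,0,0]

```text
clock: 15.55
position: [511.8, 22.5, 49.0]
eef_rot: [0.0, 0.605, 0.797, 0.0]
wrist_force: [-0.0, -0.8, -2.4]
finger_gap: 12.0
grasp_force: 40.0
```

```bash
python3 -c "
from n import *
go(([511.5,22,46],tool(15.5)))"
```

```text
15.55 [511.796  22.461  48.982] [ 0.021  0.361  1.908 -0.     0.873 -0.251] [-0.033 -0.765 -2.354] 11.96942949270846 39.99941647052765
[-0.002 -0.003  0.02   0.     0.     0.001]
```

Emit:
jog_arm:
  commands:
    - [0,0,0.007,0,0,0]
    - [0,0,0.014,0,0,0]
    - [0,0,0.018,0,0,0]
    - [0,0,0.018,0,0,0]

```text
clock: 15.95
position: [511.7, 22.4, 46.3]
eef_rot: [0.0, 0.605, 0.797, 0.0]
wrist_force: [-1.0, 0.4, -2.6]
finger_gap: 11.7
grasp_force: 40.0
```

Emit:
jog_arm:
  commands:
    - [0,0,0,0,0,0]
    - [0,0,0,0,0,0]
    - [0,0,0,0,0,0]
    - [0,0,0,0,0,0]
    - [0,0,0,0,0,0]
    - [0,0,0,0,0,0]
    - [0,0,0,0,0,0]
    - [0,0,0,0,0,0]
    - [0,0,0,0,0,0]
  jaw: 0

```text
clock: 16.85
position: [511.7, 22.4, 46.2]
eef_rot: [0.0, 0.605, 0.797, -0.0]
wrist_force: [0.1, -0.1, -0.7]
finger_gap: 45.8
grasp_force: 0.0
```

Emit:
jog_arm:
  commands:
    - [0,0,-0.1,0,0,0]
    - [0,0,-0.3,0,0,0]
    - [0,0,-0.5,0,0,0]
    - [0,0,-0.75,0,0,0]
    - [0,0,-1.0,0,0,0]
    - [0,0,-1.0,0,0,0]

```text
clock: 17.45
position: [515.1, 22.5, 201.6]
eef_rot: [0.004, 0.605, 0.797, 0.003]
wrist_force: [0.5, 0.5, 0.2]
finger_gap: 45.4
grasp_force: 0.0
```

Emit:
jog_arm:
  commands:
    - [-0.2,-0.1,0,0,0,0]
    - [-0.5,-0.3,0,0,0,0]
    - [-0.8,-0.5,0,0,0,0]
    - [-1.0,-0.7,0,0,0,0]
    - [-1.0,-0.7,0,0,0,0]
    - [-1.0,-0.7,0,0,0,0]

```text
clock: 18.05
position: [450.2, -150.9, 195.7]
eef_rot: [-0.0, 0.606, 0.796, 0.0]
wrist_force: [0.4, -0.4, -0.3]
finger_gap: 45.7
grasp_force: 0.0
```

Emit:
jog_arm:
  commands:
    - [-0.2,0,0,0,0,0]
    - [-0.5,0,0,0,0,0]
    - [-0.8,0,0,0,0,0]
    - [-1.0,0,0,0,0,0]
    - [-1.0,0,0,0,0,0]

```text
clock: 18.55
position: [493.2, -296.5, 195.1]
eef_rot: [0.0, 0.605, 0.796, -0.0]
wrist_force: [-0.6, 0.2, -0.0]
finger_gap: 45.6
grasp_force: 0.0
```

```bash
python3 -c "
from n import *
go()
T=read_camera('top')['frame'];S=read_camera('side')['frame']
r=lambda a,w,h:cv2.resize(a,(w,h),interpolation=cv2.INTER_CUBIC)
o=np.zeros((590,800,3),np.uint8)
o[:560,:440]=r(T[125:265,120:230],440,560);o[:262,445:800]=r(T[130:200,275:370],355,262);o[270:590,445:800]=r(S[180:280,320:431],355,320)
cv2.imwrite('pics/end.png',o)"
```

```text
18.55 [ 493.242 -296.484  195.052] [-0.561  0.318  1.558 -0.     1.265 -0.833] [-0.579  0.24  -0.03 ] 45.60672955144739 0.0
```

View pics/end.png

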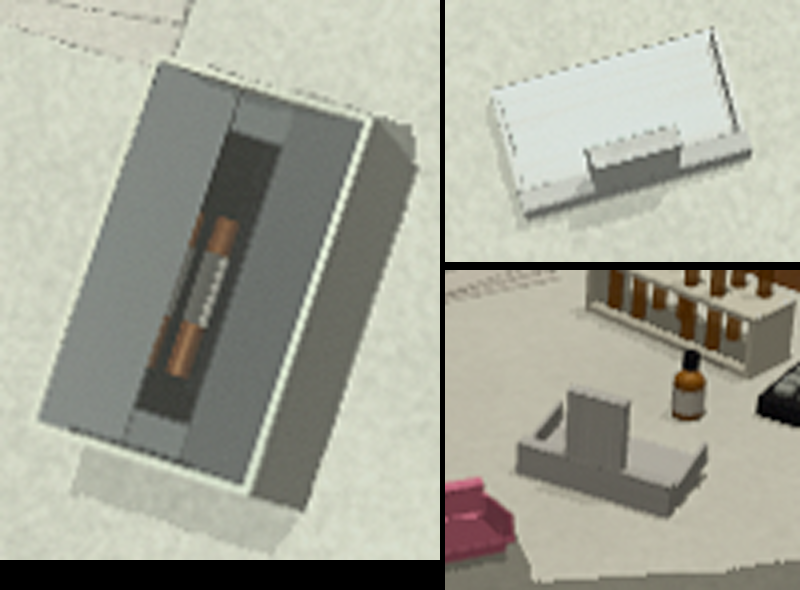

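The tray is empty and upright at about (620,130). In the bin picture both tubes are below the slot: one at (200,300), the other partly hidden under the left lid panel at (175,290).

```bash
python3 -c "
from station import *
print(hand_in())"
```

```text
the job is handed in; nothing more can be done
None
```

Both tubes are in the slotted waste box and the empty tray is back upright on the desk; the job was handed in at about 19 s on the robot's clock, but I was not shown the judge's verdict.

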